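Close up a spring detent housing with its forked keeper

TASK

The spring detent unit has been cleaned and must be closed up again: pick up the forked keeper by its upright grip, press the spring plunger down into the housing with it just short of the two lips, and keeping it down slide the keeper in under the lips, fork first, until it is fully home and the plunger's shoulder springs up into the seat in its underside. The housing's height differs from unit to unit, so feel for the deck and the end stop, press and push only as hard as the spring needs (under 40 N in all), and leave the keeper locked there on its own; do not disturb the other things on the bench.

Things in the scene. Friction and masses are not known exactly. Their poses are not given: they have to be found in the camera images.
- foot: steel foot plate of the detent unit, 142 x 112 x 10 mm, fixed to the bench; the grey housing (98 x 78 mm) stands on it. Origin: on the bench, nominally under the plunger's axis; z up; x is the way the keeper slides in. The housing is shimmed and shifted on its foot: its deck lies 32 to 48 mm above the bench (40 nominal) and the plunger's axis at x = -4 to +4 mm. Find both by touch.
- foot_plate (a point): point on the bench at the foot's origin. Seen from the plunger's axis and the deck: two lips at x = -11 to +11 mm, undersides 10 mm and tops 16 mm above the deck (screws 19), inner edges y = +-17.5 mm, walls under them y = +-24.5 mm; flared lead-in walls 8 mm high back to x = -28 mm; the deck is open from above behind, to x = -52 mm; an end stop, face at x = +32 mm, stops the fork: fully home.
- plunger (a joint): upright steel plunger; the value is how far it is pressed in, in m: 0 = free, 0.014 = shoulder level with the deck, 0.018 = bottomed; locked under the keeper it rests near 0.009. Shoulder 24 mm across, 14 mm above the deck when free; on it a stem 10 mm across, 12 mm tall. The spring takes about 5 N to start and 13 N when level with the deck.
- keeper: loose dark forked plate of oiled steel, 0.22 kg, 8 mm thick, x = -45 to +32 mm, 30 mm wide, 46 mm over its two side ears (x = -12 to +12 mm). Origin: underside, centre of the seat; z up; x towards the fork's open end. The ears have 2 mm of height to spare between deck and lips and 1.5 mm each side. To press it behind the lips, put its origin at x = -29 mm in the foot's frame.
- seat (a point): the keeper's origin as a point: centre of the seat, a pocket in the underside 3 mm deep, x = -13.5 to +13.5 mm, y = +-15 mm, into which the plunger's shoulder springs. The fork's slot, 14 mm wide, runs from the open end at x = +32 mm to x = -7 mm. Handle it lightly: the contact forces of plunger, deck, lips and stop on the keeper must not add up to more than 40 N.
- grip (a point): centre of the keeper's upright grip, 40 mm above the underside and 14 mm from the origin towards the fork, on a bridge over the slot. The grip is 12 mm thick in x, 26 mm wide in y, from 25 to 52 mm above the underside; the bridge legs below it are 30 mm wide in y.
- wrench: open-ended wrench, 168 x 34 x 8 mm, lying on the bench, to be left alone
- hex_key: hexagon key, 94 x 36 x 7 mm, lying on the bench, to be left alone
- bolt_short: cap screw standing on its head, 16 mm across, 40 mm tall, to be left alone
- bolt_long: cap screw standing on its head, 19 mm across, 52 mm tall, to be left alone
- nozzle: small brass nozzle standing upright, 18 mm across, 40 mm tall, to be left alone
- crucible: small white crucible, 50 mm across, 42 mm tall, to be left alone
- pliers: pliers lying on the bench, 175 x 55 x 15 mm, to be left alone
- cup: empty cup, 60 mm across, 101 mm tall, to be left alone
Mind the look-alikes: they are no part of the job. Leave any pink look-alike of the keeper alone.

How it is judged:
By the outcome, as a careful person would: the job done as asked, in the order asked, and still so for the second after the job is handed in, with the robot touching nothing.
It also fails if it takes over 67 s, if anything falls off the work surface, if the arm or the gripper's body presses on something with over 40 N, if the wrist force passes 120 N, or if a joint passes its speed limit or range.

ROBOT

A 6-joint arm with a two-finger parallel gripper is mounted at the origin on a cart in front of the work surface, level with it; the furniture and walls round the work are solid. World frame = base frame: x ahead of the robot, y to its left, z up, the work surface at z = 0. Lengths are in m, angles in rad, forces in N, time in s.
With the tool pointing down it reaches from about 0.3 to 0.875 m from the base axis. Payload 6.4 kg.
Tool frame: the origin (TCP) lies on the centre line of the jaws, within the pads' length; the fingertips stand 11 mm ahead of it and the grasp point (between the pads) lies 8 mm behind it; z points along the fingers, y is the direction in which the jaws open and shut (so a half turn about z gives the same grasp; the last joint's range is limited). The gripper opens to 88 mm and grips with 3 to 60 N. Pads are 18 mm wide; open, the fingers measure 123 mm over their backs; the gripper's body (75 mm by 187 mm) begins 45 mm behind the grasp point.
Start: joints at [-1.534, 0.181, 1.607, -0, 1.354, -0.206], TCP at [0.138, -0.558, 0.25] pointing down, gripper open.
Joint ranges: [-2.99, 2.99], [-0.89, 2.07], [0.3, 2.58], [-1.14, 4.28], [0, 2.63], [-3.12, 3.12]. Speed limits (rad/s): [2.57, 2.57, 3.01, 3.14, 3.14, 3.14].

INTERFACE

Orientations are given as a 3x3 rotation matrix whose columns are the frame's x, y, z axes.
In Python, from rig import manip gives the robot as it stands. Calls block until the motion is done:
- manip.reach(position, orientation): joint-space move of the TCP to a pose.
- manip.movel(position, max_speed=0.15, frame=None, threshold=None): straight line of the TCP; frame=None keeps the orientation; max_speed is the mean speed in m/s. With threshold (N) it stops when the force on the tool has changed by that much, and returns True; else False.
- manip.move_joints(angles): joint-space move.
- manip.set_gripper(opening, squeeze=None): opening from 0.0 (shut) to 1.0 (fully open); squeeze is the grip in N (None keeps the last); returns when the fingers have stopped.
- manip.hold(seconds).
- manip.inverse_kinematics(position, orientation): joint angles nearest the present ones, or None.
- manip.sense(): the state.
- manip.camera(name): name is "side" or "top"; returns a dict with "color" (480x640x3 uint8, red, green, blue), "camera_matrix" (3x3 intrinsics, pixels), "R" (3x3) and "t" (3): a world point X has camera coordinates R X + t. Camera axes: x right, y down, z forward; pixel columns grow to the right and rows downward; lengths in m; the calibration is good to about 2 mm. A picture is of the moment at which its call begins. There is no depth.
A pose or a line that the arm cannot do raises manip.PlanningError and nothing moves.
- manip.hand_in(): hands the job in, once; it reports no verdict.
The state is a dict: "time_s": time; "q": joint angles; "dq": joint speeds; "joint_efforts": joint torques, N m; "tool_pos": TCP position; "tcp_rot": TCP orientation; "wrist_force": force on the tool from outside, world axes, zero at the start; "torque": the same for the moment, N m; "width": opening from 0.0 (shut) to 1.0 (fully open).
Only numpy, scipy, OpenCV 4.12 (cv2) and the standard library are available. Lean on these libraries where they do the work, as an engineer would, in place of code of your own. Each camera call takes 0.05 s, during which the arm holds its last target. There are 200 camera calls.

## Working session

There is one attempt and no reset: what is moved stays moved. The work goes in short steps, each a Python script; the robot and the scene stay as the last script left them, time stands still between calls to the robot, and variables do not carry over. Pictures are saved under pics/ and viewed, about 8 in all and at most 12, crops included, and the job is handed in when it is done.

```bash
mkdir -p pics; ls; python3 - <<'E'
from rig import manip
import cv2,pickle
d={}
for n in("side","top"):
    c=manip.camera(n); d[n]=c; cv2.imwrite(f"pics/{n}0.png",c["color"][:,:,::-1])
    print(n,c["camera_matrix"].tolist(),c["R"].tolist(),c["t"].tolist())
pickle.dump(d,open("cams.pkl","wb"))
s=manip.sense();print(s["time_s"],s["wrist_force"],s["tcp_rot"])
E
```

```text
pics
side [[554.1532882641586, 0.0, 321.29715281222974], [0.0, 554.1532882641586, 245.93385287522642], [0.0, 0.0, 1.0]] [[0.9841287539471935, -0.1773996666637301, -0.004466981300799119], [-0.08401657142240895, -0.4436162228779767, -0.892270061430899], [0.1563067860995405, 0.8784839241938777, -0.45147999241622844]] [-0.5439823568535032, 0.11854939387209794, 1.0253852750459358]
top [[469.17429917538766, 0.0, 330.8400140132072], [0.0, 469.17429917538766, 240.10621560235555], [0.0, 0.0, 1.0]] [[-0.0071237163362567755, -0.9998829602577228, 0.013539514460060516], [-0.9901656448106185, 0.005161375416420978, -0.1398047067898029], [0.1397184615658666, -0.014402291139412602, -0.9900865242531094]] [0.0004556183839421111, 0.5622611234285729, 0.937421219321516]
0.1 [-0.25810349 -0.25451454 -1.22744954] [[ 9.70669384e-01  2.40418272e-01 -4.12275916e-05]
 [ 2.40418047e-01 -9.70668214e-01  1.54293063e-03]
 [ 3.30930401e-04 -1.50758738e-03 -9.99998809e-01]]
```

View pics/top0.png

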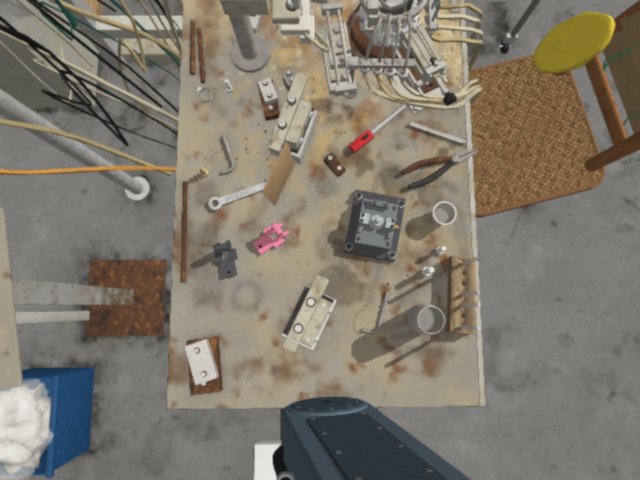

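View pics/side0.png

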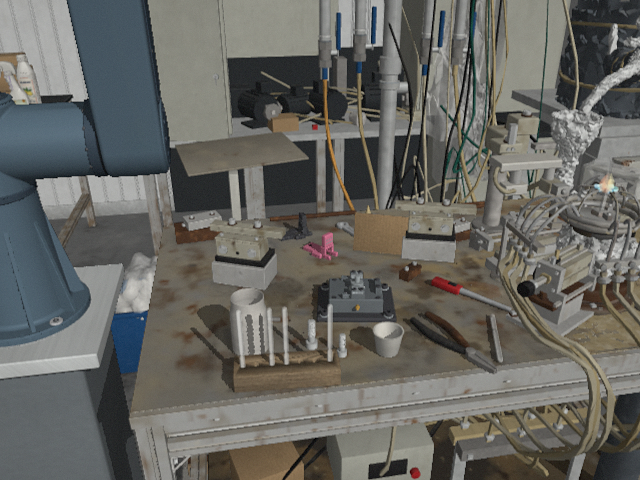

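Top view: the dark keeper is at about (225,260), with the pink look-alike at (270,238). The detent unit is at (376,225). The dark one fits because the pink one is excluded by the task. I'll confirm it in an enlarged composite.

```bash
python3 - <<'E'
import cv2,pickle,numpy as np
d=pickle.load(open("cams.pkl","rb"))
T=d["top"]["color"][:,:,::-1];S=d["side"]["color"][:,:,::-1]
def crop(I,x,y,w,h,f):
    c=cv2.resize(I[y:y+h,x:x+w],None,fx=f,fy=f,interpolation=cv2.INTER_CUBIC)
    c=c.copy()
    for k in range(0,w,10): cv2.line(c,(k*f,0),(k*f,5),(0,255,255),1); cv2.putText(c,str(x+k),(k*f,14),0,.33,(0,255,255),1)
    for k in range(0,h,10): cv2.line(c,(0,k*f),(5,k*f),(0,255,255),1); cv2.putText(c,str(y+k),(0,k*f+10),0,.33,(0,255,255),1)
    return c
a=crop(T,200,230,50,50,8);b=crop(T,335,182,80,80,5)
e=crop(S,270,205,80,40,5)[:200];f=crop(S,305,260,100,50,4)
cv2.imwrite("pics/crop1.png",np.vstack([np.hstack([a,b]),np.hstack([e,f])]))
E
```

```text
(no output)
```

View pics/crop1.png

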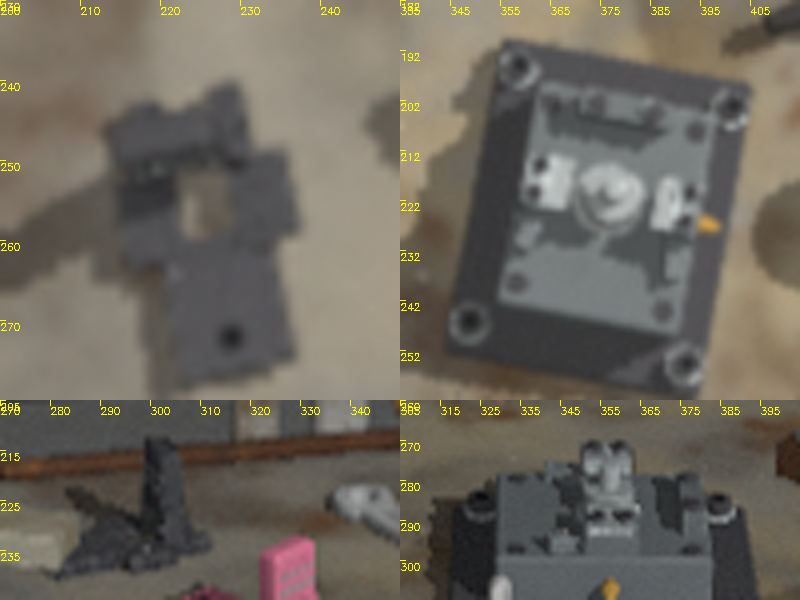

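The crop confirms that the dark forked plate, with its upright grip and two ears, is the keeper. Its tail is at (222,278)/(237,275) and its fork points up the image. The foot's corners are at (356,190), (405,199), (344,252) and (393,262), and the end stop is at the upper edge. Next I'll fit both poses.

```bash
cat > h.py <<'E'
import numpy as np,pickle,cv2
from scipy.optimize import least_squares
def proj(c,X):
    X=np.atleast_2d(X)@c["R"].T+c["t"]; p=X@c["camera_matrix"].T; return p[:,:2]/p[:,2:]
def Rz(a): return np.array([[np.cos(a),-np.sin(a),0],[np.sin(a),np.cos(a),0],[0,0,1]])
def place(p,M): return np.atleast_2d(M)/1000@Rz(p[2]).T+[p[0],p[1],0]
def backproj(c,uv,z):
    r=c["R"].T@np.linalg.inv(c["camera_matrix"])@[*uv,1]; o=-c["R"].T@c["t"]; return o+r*(z-o[2])/r[2]
E
python3 - <<'E'
from h import *
d=pickle.load(open("cams.pkl","rb"));T,S=d["top"],d["side"]
def fit(M,uv,z0):
    uv=np.array(uv,float);p0=[*backproj(T,uv.mean(0),z0)[:2],0]
    r=least_squares(lambda p:(proj(T,place(p,M))-uv).ravel(),p0,loss="soft_l1")
    print(r.x,np.round(r.fun.reshape(-1,2),1).tolist());return r.x
f=fit([[71,56,10],[71,-56,10],[-71,56,10],[-71,-56,10]],[(356,190),(405,199),(344.4,252),(393.4,261.6)],.01)
k=fit([[-45,15,8],[-45,-15,8],[32,-15,8],[12,-23,8],[-12,-23,8],[-12,23,8]],[(222.2,278.5),(237.1,274.7),(230,240),(235.6,248.7),(237.5,259.4),(215.6,263.5)],.008)
np.save("fk.npy",[f,k])
def box(x0,x1,y0,y1,z0,z1): return [[x,y,z] for x in(x0,x1) for y in(y0,y1) for z in(z0,z1)]
def draw(I,c,p,B,col,f,o):
    q=((proj(c,place(p,B))-o+.5)*f).astype(int)
    for i in range(8):
        for b in(1,2,4):
            if not i&b: cv2.line(I,tuple(map(int,q[i])),tuple(map(int,q[i|b])),col,1)
rows=[]
KB=[box(-45,32,-15,15,0,8),box(-12,12,-23,23,0,8),box(8,20,-13,13,25,52)]
dz=40
FB=[box(-71,71,-56,56,0,10),box(-11,11,-24.5,-17.5,dz+10,dz+16),box(-11,11,17.5,24.5,dz+10,dz+16),box(-5,5,-5,5,dz+14,dz+26),box(-49,49,-39,39,10,dz)]
def pane(c,p,Bs,x,y,w,h,s):
    I=np.ascontiguousarray(cv2.resize(c["color"][y:y+h,x:x+w,::-1],None,fx=s,fy=s,interpolation=cv2.INTER_CUBIC))
    for B,col in zip(Bs,[(0,255,0),(255,255,0),(0,255,255),(0,0,255),(255,0,255)]): draw(I,c,p,B,col,s,np.array([x,y]))
    return I
cv2.imwrite("pics/ov1.png",np.vstack([np.hstack([pane(T,k,KB,200,230,50,50,7),pane(T,f,FB,335,187,90,70,5)]),np.hstack([pane(S,k,KB,275,205,50,35,7),pane(S,f,FB,305,265,90,49,5)])]))
E
```

```text
[ 0.59824285 -0.09833533 -0.20134706] [[-0.7, -1.1], [0.8, -0.3], [-1.4, 0.3], [1.1, 0.9]]
[0.53357465 0.22093173 0.20082088] [[0.3, -0.4], [-0.6, 0.5], [0.0, 0.1], [-0.2, -0.3], [-0.1, -0.1], [0.5, 0.2]]
```

View pics/ov1.png

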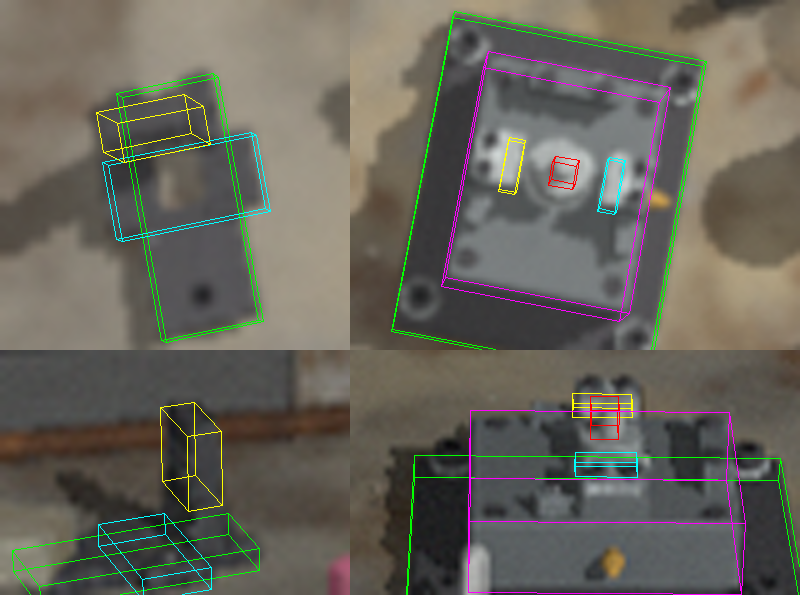

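```bash
python3 - <<'E'
from h import *
d=pickle.load(open("cams.pkl","rb"));T,S=d["top"],d["side"]
f,k=np.load("fk.npy")
x,y,w,h,s=340,185,72,84,7
I=np.ascontiguousarray(cv2.resize(T["color"][y:y+h,x:x+w,::-1],None,fx=s,fy=s,interpolation=cv2.INTER_CUBIC))
I=cv2.convertScaleAbs(I,alpha=1.5,beta=10)
for k in range(0,w,10): cv2.line(I,(k*s,0),(k*s,h*s),(0,255,255) if k==0 else (0,160,160),1); cv2.putText(I,str(x+k),(k*s,10),0,.35,(0,255,255),1)
for k in range(5,h,10): cv2.line(I,(0,k*s),(w*s,k*s),(0,160,160),1); cv2.putText(I,str(y+k),(0,k*s),0,.35,(0,255,255),1)
cv2.imwrite("pics/foot.png",I)
E
```

```text
(no output)
```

View pics/foot.png

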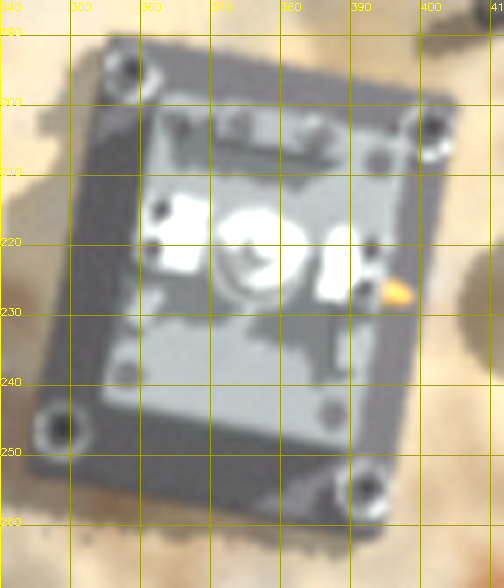

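The foot's corners read (355,190), (405,198.5), (343.5,251.5) and (394.5,261.5). The shoulder is centred near (376.5,220) and the midpoint of the lips is near (377,220). The end stop is at the top, so the slide direction is up the image.

```bash
python3 - <<'E'
from h import *
d=pickle.load(open("cams.pkl","rb"));T,S=d["top"],d["side"]
f0,k=np.load("fk.npy")
uv=np.array([(354.8,189.8),(404.8,198.4),(343.5,251.4),(394.5,261.4)])
M=[[71,56,5],[71,-56,10],[-71,56,0],[-71,-56,0]]
r=least_squares(lambda p:(proj(T,place(p,M))-uv).ravel(),f0)
print(r.x,r.fun.round(1)); f=r.x
h=np.array([(363.1,197.8),(398.1,204.1),(353.8,241.9),(390.2,248.8)])
for z in(32,40,48):
    M2=[[49,39,z],[49,-39,z],[-49,39,z],[-49,-39,z]]
    r2=least_squares(lambda p:(proj(T,place(p,M2))-h).ravel(),f)
    rel=lambda q:(Rz(-f[2])@(np.array([q[0]-f[0],q[1]-f[1],0])))[:2].round(4)
    print(z,r2.x,r2.cost,"hous rel",rel(r2.x),"bush",rel(backproj(T,(376,221.5),z/1000)),"lips",rel(backproj(T,(376.5,219.5),(z+16)/1000)),"shoulder",rel(backproj(T,(376.5,219.8),(z+14)/1000)))
np.save("fk.npy",[f,k])
from rig import manip
kp=k.copy();g=place(k,[14,0,0])[0]
q=np.array(manip.sense()["q"])
for nm,p,org in(("keeper",k,[14,0,0]),("foot",f,[-15,0,0])):
  g=place(p,org)[0]
  for axis in(0,90,180,270):
    a=p[2]+np.radians(axis); y=Rz(a)@[1,0,0]; z=np.array([0,0,-1.]); R=np.c_[np.cross(y,z),y,z]
    s=manip.inverse_kinematics([g[0],g[1],.1],R); print(nm,axis,None if s is None else np.round(s,2))
E
```

```text
[ 0.5998669  -0.0983571  -0.18861969] [-0.1 -0.9  0.7 -0.8 -0.3  1.1 -0.2  0.5]
32 [ 0.5993213  -0.09944319 -0.2019576 ] 0.558272640803232 hous rel [-0.0003 -0.0012] bush [0.0027 0.    ] lips [0.0039 0.0009] shoulder [0.0036 0.0007]
40 [ 0.59790983 -0.09853799 -0.20197596] 1.0202471727017648 hous rel [-0.0019 -0.0005] bush [0.0011 0.0006] lips [0.0022 0.0016] shoulder [0.002  0.0013]
48 [ 0.59649854 -0.09763281 -0.20199462] 1.7317868713068592 hous rel [-0.0034  0.0001] bush [-0.0005  0.0013] lips [0.0006 0.0022] shoulder [0.0004 0.0019]
keeper 0 [ 0.19  0.39  1.67 -0.    1.08 -0.01]
keeper 90 [ 0.19  0.39  1.67 -0.    1.08 -1.58]
keeper 180 None
keeper 270 [ 0.19  0.39  1.67 -0.    1.08  1.56]
foot 0 [-0.36  0.39  1.67 -0.    1.08 -0.17]
foot 90 [-0.36  0.39  1.67 -0.    1.08 -1.74]
foot 180 [-0.36  0.39  1.67 -0.    1.08  2.97]
foot 270 [-0.36  0.39  1.67 -0.    1.08  1.4 ]
```

```bash
cat >> h.py <<'E'
def tool(yaw):  # tool y (jaw) along yaw, pointing down
    y=Rz(yaw)@[1,0,0]; z=np.array([0,0,-1.]); return np.c_[np.cross(y,z),y,z]
def st(manip,msg=""):
    s=manip.sense(); print(msg,round(s["time_s"],2),np.round(s["tool_pos"],4),np.round(s["wrist_force"],1),np.round(s["torque"],2),round(s["width"],3)); return s
E
python3 - <<'E'
from h import *
from rig import manip
f,k=np.load("fk.npy"); g=place(k,[14,0,0])[0]; print(g)
R90,R0=tool(k[2]+np.pi/2),tool(k[2])
manip.reach([g[0],g[1],.12],R90)
manip.set_gripper(.6,5)
manip.movel([g[0],g[1],.038],.15); st(manip,"down")
manip.set_gripper(0,5); st(manip,"ygrip")
manip.set_gripper(.6)
manip.movel([g[0],g[1],.075],.15)
manip.movel([g[0],g[1],.075],.15,frame=R0)
manip.movel([g[0],g[1],.036],.1); st(manip,"down2")
manip.set_gripper(0,50); st(manip,"xgrip")
c=manip.camera("top"); cv2.imwrite("pics/a.png",cv2.resize(c["color"][200:300,150:300,::-1],None,fx=4,fy=4))
manip.movel([g[0],g[1],.13],.15); st(manip,"up")
E
```

```text
[0.54729329 0.22372436 0.        ]
down 4.6 [0.5478 0.2238 0.0385] [ 1.3 -0.1  0.3] [ 0.04 -0.12 -0.02] 0.603
ygrip 5.12 [0.5478 0.224  0.0388] [-0.6  0.7  3.9] [ 0.17 -0.09  0.02] 0.3
down2 8.34 [0.5471 0.2237 0.0356] [ 0.5 -0.2  0.3] [-0.02 -0.14  0.01] 0.594
xgrip 9.04 [0.5476 0.2238 0.0363] [ 0.1 -0.1  2.2] [ 0.01 -0.2   0.04] 0.134
up 9.87 [0.5464 0.2235 0.1289] [-0.1 -0.3 -2.7] [ 0.04 -0.16  0.01] 0.132
```

```bash
python3 - <<'E'
from h import *
from rig import manip
f,k=np.load("fk.npy"); f[2]=-.199; np.save("fk.npy",[f,k]); R=tool(f[2])
P=lambda x,y,z: [*place(f,[x+14,y,0])[0][:2],z]
manip.movel(P(-52,0,.135),.22,frame=R); st(manip,"over")
c=manip.camera("top"); cv2.imwrite("pics/b.png",cv2.resize(c["color"][170:290,310:470,::-1],None,fx=5,fy=5))
manip.movel(P(-52,0,.092),.1); manip.hold(.2);st(manip,"pre")
hit=manip.movel(P(-52,0,.06),.02,threshold=4); s=st(manip,f"deck {hit}")
t=np.array(s["tool_pos"]); print((Rz(-f[2])@(t-[f[0],f[1],0])*1000).round(1))
E
```

```text
over 11.45 [ 0.5625 -0.0898  0.1348] [-1.4  0.1 -3. ] [-0.04 -0.13  0.02] 0.128
pre 12.28 [ 0.5632 -0.0911  0.0928] [ 0.3 -1.1 -3.6] [-0.02 -0.13 -0.02] 0.129
deck True 13.22 [ 0.5626 -0.0909  0.0743] [-0.6  0.2  5.2] [-0.03 -0.05 -0.01] 0.131
[-38.   -0.   74.3]
```

View pics/b.png

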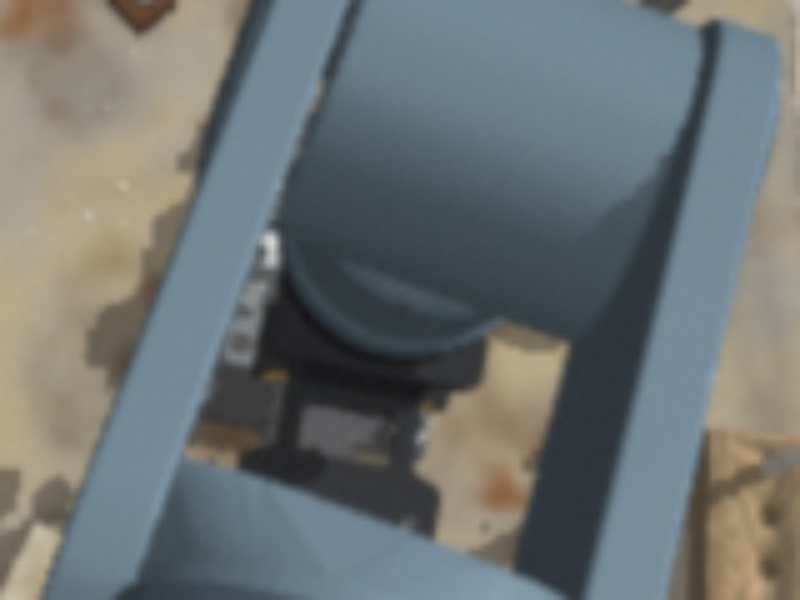

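```bash
python3 - <<'E'
from h import *
from rig import manip
f,k=np.load("fk.npy"); R=tool(f[2])
P=lambda x,y,z: [*place(f,[x+14,y,0])[0][:2],z]
def rel(m):
    s=st(manip,m); t=(Rz(-f[2])@(np.array(s["tool_pos"])-[f[0],f[1],0]))*1000-[14,0,74.3]
    w=Rz(-f[2])@np.array(s["wrist_force"]); print("   rel",t.round(2),"F",w.round(1)); return t,w
zd=.0743; X=-27.5
manip.movel(P(-52,0,zd+.032),.15)
manip.movel(P(X,0,zd+.032),.1); manip.hold(.2); rel("above")
h=manip.movel(P(X,0,zd+.016),.04,threshold=5); rel(f"stem {h}")
if not h:
    h=manip.movel(P(X,0,zd+.0012),.03,threshold=19); manip.hold(.3); rel(f"press {h}")
E
```

```text
above 14.19 [ 0.5859 -0.0954  0.1058] [-0.3  0.6 -3. ] [-0.04 -0.11 -0.  ] 0.135
   rel [-28.3    0.13  31.52] F [-0.4  0.5 -3. ]
stem False 14.74 [ 0.5864 -0.0956  0.0899] [-0.4 -0.7 -2.8] [-0.08 -0.07 -0.01] 0.13
   rel [-27.72   0.03  15.63] F [-0.2 -0.7 -2.8]
press False 15.68 [ 0.5875 -0.096   0.0768] [-2.1  0.8  8.2] [0.08 0.2  0.01] 0.128
   rel [-26.55  -0.12   2.47] F [-2.2  0.4  8.2]
```

```bash
cat >> h.py <<'E'
f,k=np.load("fk.npy")
P=lambda x,y,z: [*place(f,[x+14,y,0])[0][:2],.0743+z/1000]
def rel(manip,m):
    s=st(manip,m); t=(Rz(-f[2])@(np.array(s["tool_pos"])-[f[0],f[1],0]))*1000-[14,0,74.3]
    w=Rz(-f[2])@np.array(s["wrist_force"]); print("   rel",t.round(2),"F",w.round(1)); return t,w
E
python3 - <<'E'
from h import *
from rig import manip
X=-28.5; z=-.5
h=manip.movel(P(X,0,z),.02,threshold=12); manip.hold(.3); rel(manip,f"press {h}")
c=manip.camera("side"); cv2.imwrite("pics/c.png",cv2.resize(c["color"][220:330,290:430,::-1],None,fx=5,fy=5,interpolation=cv2.INTER_CUBIC))
for sgn in(1,-1):
    h=manip.movel(P(X,5*sgn,z),.015,threshold=5); rel(manip,f"y {sgn} {h}")
    manip.movel(P(X,0,z),.03); manip.hold(.2); rel(manip,"mid")
E
```

```text
press False 16.23 [ 0.5874 -0.096   0.0756] [-0.2  0.1  7.6] [ 0.1  -0.08 -0.  ] 0.13
   rel [-26.69  -0.14   1.3 ] F [-0.2  0.1  7.6]
y 1 False 16.77 [ 0.5886 -0.0918  0.0758] [-0.4 -2.2  9.5] [-0.39 -0.14 -0.08] 0.13
   rel [-26.29   4.21   1.53] F [ 0.1 -2.2  9.5]
mid 17.28 [ 0.5877 -0.0961  0.0758] [-0.3 -0.2  8.8] [ 0.05 -0.19 -0.03] 0.126
   rel [-26.35  -0.21   1.5 ] F [-0.3 -0.3  8.8]
y -1 True 17.51 [ 0.5878 -0.0963  0.0762] [-1.6  2.2  7.7] [0.39 0.07 0.04] 0.137
   rel [-26.23  -0.41   1.87] F [-2.   1.8  7.7]
mid 17.96 [ 0.5876 -0.0961  0.0757] [-1.   1.   8.5] [ 0.1  -0.21  0.03] 0.131
   rel [-26.42  -0.22   1.39] F [-1.2  0.8  8.5]
```

View pics/c.png

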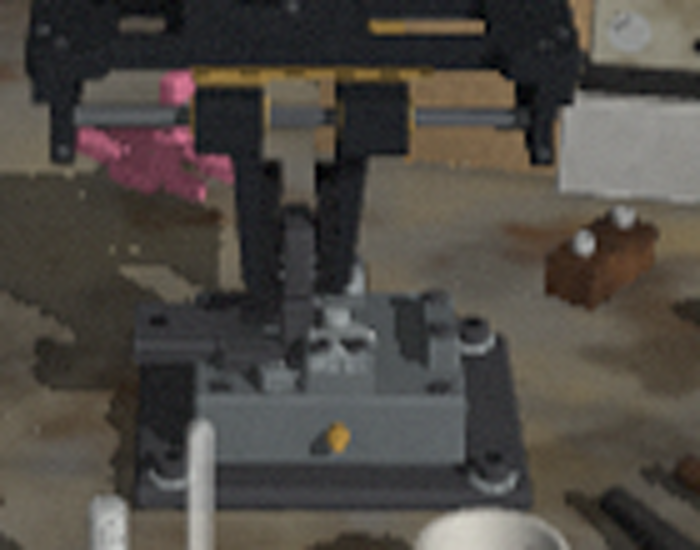

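The side view shows the keeper lying level and low on the deck behind the lips, around crop pixel (230,335), and firmly held. The y feel was noisy, so I'll step it and read the settled forces.

```bash
python3 - <<'E'
from h import *
from rig import manip
X=-28.5; z=-.8
def F():
    w=[];
    for _ in range(4): manip.hold(.05); s=manip.sense(); w.append(Rz(-f[2])@np.array(s["wrist_force"]))
    t=(Rz(-f[2])@(np.array(s["tool_pos"])-[f[0],f[1],0]))*1000-[14,0,74.3]
    return t.round(2),np.mean(w,0).round(1),np.round(s["torque"],2)
for ys in([1.5,3,4,5],[-1.,-2,-3,-4]):
    for y in ys:
        manip.movel(P(X,y,z),.03); t,w,m=F(); print(y,t,w,m)
        if abs(w[1])>5: break
    manip.movel(P(X,0,z),.04)
rel(manip,"end")
E
```

```text
1.5 [-26.33   0.85   1.19] [-0.3 -0.8  8.5] [-0.24 -0.18  0.01]
3 [-26.25   2.25   1.24] [-0.2 -1.7  9.2] [-0.38 -0.1  -0.03]
4 [-26.23   3.16   1.26] [ 0.  -1.9  8.6] [-0.4  -0.13 -0.06]
5 [-26.19   4.1    1.28] [ 0.3 -1.4  8. ] [-0.46 -0.11 -0.01]
-1.0 [-26.32  -0.49   1.22] [0.1 3.4 8.7] [ 0.52 -0.42  0.06]
-2 [-26.33  -0.77   1.2 ] [-0.   5.9  9.4] [ 0.99 -0.56  0.12]
end 21.18 [ 0.5878 -0.0959  0.0756] [0.  1.5 7.8] [ 0.22 -0.24  0.05] 0.133
   rel [-26.28   0.07   1.26] F [-0.3  1.5  7.8]
```

```bash
cat >> h.py <<'E'
def F(manip):
    w=[]
    for _ in range(4): manip.hold(.05); s=manip.sense(); w.append(Rz(-f[2])@np.array(s["wrist_force"]))
    t=(Rz(-f[2])@(np.array(s["tool_pos"])-[f[0],f[1],0]))*1000-[14,0,74.3]
    return t.round(2),np.mean(w,0).round(1),np.round(s["torque"],2)
E
python3 - <<'E'
from h import *
from rig import manip
X=-28.5; z=-.8
for y in (4.5,5.5,6.5,7.5,8.5):
    manip.movel(P(X,y,z),.04); t,w,m=F(manip); print(y,t,w,m)
    if abs(w[1])>4.5: break
manip.movel(P(X,2.2,z),.04); print(F(manip))
E
```

```text
4.5 [-26.18   4.11   1.31] [-0.4  0.3  8.6] [-0.13 -0.21  0.  ]
5.5 [-26.16   4.36   1.32] [ 0.  -2.5  8.7] [-0.64 -0.03 -0.07]
6.5 [-26.14   4.64   1.35] [-0.6 -6.   8.7] [-1.09  0.1  -0.04]
(array([-26.21,   1.43,   1.32]), array([-0.2, -1.4,  8.5]), array([-0.3 , -0.15, -0.04]))
```

```bash
python3 - <<'E'
from h import *
from rig import manip
z=-1.1
manip.movel(P(-28.5,2.4,z),.03); print(F(manip))
for x in (-22,-15,-8,-3):
    h=manip.movel(P(x,2.4,z),.03,threshold=8); t,w,m=F(manip); print(x,h,t,w,m)
    if h or abs(w[0])>8 or abs(w[1])>8: break
E
```

```text
(array([-26.21,   1.49,   1.01]), array([-0.5, -1.8,  9.4]), array([-0.4 , -0.08, -0.04]))
-22 False [-20.1    2.     0.78] [-1.1  0.1  8.9] [-0.08  0.    0.02]
-15 False [-13.15   2.08   0.79] [-0.7  0.1  9.2] [-0.07 -0.03  0.01]
-8 False [-5.96  2.1   0.9 ] [-0.6 -0.   8.5] [ 0.01 -0.05  0.03]
-3 False [-1.35  2.14  0.53] [-0.6  0.1  7.4] [-0.    0.03 -0.02]
```

```bash
python3 - <<'E'
from h import *
from rig import manip
z=-1.1
for x in (-1,.5,2,3,4,5,6,7):
    h=manip.movel(P(x,2.4,z),.02,threshold=9); t,w,m=F(manip); print(x,h,t,w,m)
    if h or abs(w[0])>6: break
c=manip.camera("side"); cv2.imwrite("pics/d.png",cv2.resize(c["color"][220:330,290:430,::-1],None,fx=5,fy=5,interpolation=cv2.INTER_CUBIC))
E
```

```text
-1 False [0.27 2.2  0.39] [-0.9 -0.1  7.6] [ 0.06  0.25 -0.01]
0.5 False [1.57 2.19 0.27] [-1.6 -0.   7.9] [ 0.09  0.25 -0.03]
2 False [2.23 2.24 0.01] [-4.3 -0.2  8.7] [0.16 0.81 0.02]
3 False [ 2.38  2.26 -0.19] [-7.  -0.5 10.5] [ 0.12  1.26 -0.  ]
```

View pics/d.png

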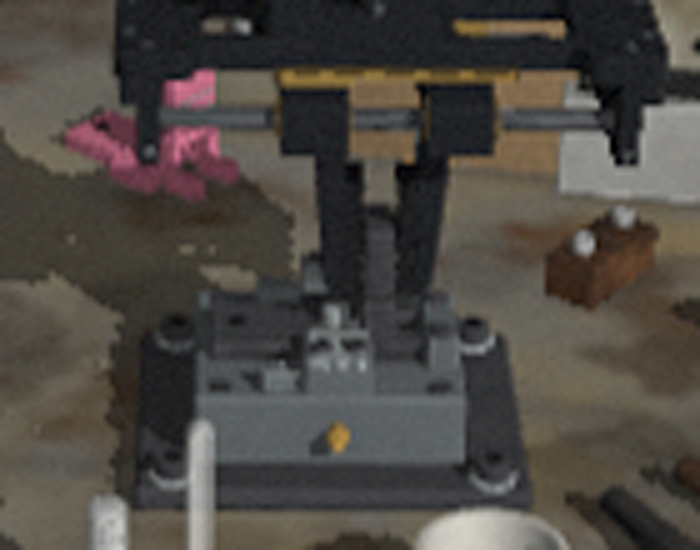

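The image shows the keeper under the lips with its fork against the end stop, at crop pixel about (435,340). The stop was felt at x ≈ +2.2. I'll ease off upward and check the spring force to confirm the plunger is seated.

```bash
python3 - <<'E'
from h import *
from rig import manip
for x,z in((2,-1),(2,-.2),(1.8,.6),(1.6,1.4),(1.4,2.2),(1.2,3.0)):
    manip.movel(P(x,2.3,z),.03); t,w,m=F(manip); print(x,z,t,w,m)
    if w[2]<-5: break
E
```

```text
2 -1 [ 2.24  2.22 -0.01] [-3.7  0.   8.4] [0.12 0.7  0.02]
2 -0.2 [2.24 2.23 0.77] [-3.  -0.6  7.6] [ 0.13  0.67 -0.07]
1.8 0.6 [2.16 2.22 1.56] [-2.9  0.2  7.2] [ 0.13  0.53 -0.03]
1.6 1.4 [2.06 2.23 1.83] [-0.5  0.3  4.8] [ 0.02  0.04 -0.08]
1.4 2.2 [1.47 2.25 1.92] [ 4.1 -0.4 -2.4] [-0.25 -0.73  0.03]
1.2 3.0 [0.69 2.34 1.99] [ 5.  -0.5 -7.7] [-0.31 -1.01 -0.04]
```

```bash
python3 - <<'E'
from h import *
from rig import manip
for x,z in((1.6,1.2),(2.4,1.2),(3.0,1.2),(2.1,1.6),(1.9,1.8)):
    manip.movel(P(x,2.3,z),.03); t,w,m=F(manip); print(x,z,t,w,m)
E
```

```text
1.6 1.2 [1.19 2.32 1.78] [-1.7 -0.   5.6] [ 0.02  0.29 -0.02]
2.4 1.2 [2.01 2.35 1.76] [-2.  -0.2  5.4] [ 0.    0.33 -0.03]
3.0 1.2 [2.26 2.37 1.69] [-2.8  0.4  6.3] [ 0.05  0.61 -0.04]
2.1 1.6 [2.09 2.33 1.79] [-0.7  0.3  4.3] [ 0.02  0.09 -0.  ]
1.9 1.8 [2.03 2.3  1.84] [0.8 0.4 3.2] [ 0.07 -0.13 -0.02]
```

```bash
python3 - <<'E'
from h import *
from rig import manip
manip.movel(P(2.5,2.3,1.7),.03); print(F(manip))
manip.set_gripper(.4); rel(manip,"open")
t,w,m=F(manip); print(t,w)
h=manip.movel(P(2.1,2.3,45),.1,threshold=15); print(h)
manip.movel(P(2.1,2.3,110),.2); rel(manip,"up")
p=manip.sense()["tool_pos"]
manip.movel([.42,.12,.3],.25); rel(manip,"away")
a=manip.camera("side")["color"][250:320,290:400,::-1]; b=manip.camera("top"); np.save("top_end.npy",b["color"]); b=b["color"][180:265,335:415,::-1]
r=lambda I,f:cv2.resize(I,None,fx=f,fy=f,interpolation=cv2.INTER_CUBIC)
A,B=r(a,4),r(b,4); A=cv2.copyMakeBorder(A,0,B.shape[0]-A.shape[0],0,0,0)
cv2.imwrite("pics/e.png",np.hstack([A,B]))
E
```

```text
(array([2.15, 2.33, 1.76]), array([-1.4,  0.3,  5.4]), array([ 0.07,  0.21, -0.02]))
open 33.48 [ 0.6164 -0.0993  0.0758] [ 0.3  0.6 -0.1] [-0.04 -0.02  0.01] 0.402
   rel [2.39 2.29 1.51] F [ 0.2  0.6 -0.1]
[2.5  2.29 1.68] [-0.3 -0.2 -0.2]
False
up 34.73 [ 0.6158 -0.0992  0.1835] [-0.5 -0.7  0.1] [-0.06 -0.06 -0.05] 0.402
   rel [  1.8    2.31 109.22] F [-0.3 -0.8  0.1]
away 36.15 [0.4202 0.1194 0.2993] [0.3 0.7 0.3] [-0.06 -0.05  0.04] 0.399
   rel [-233.15  177.96  225.  ] F [0.2 0.7 0.3]
```

View pics/e.png

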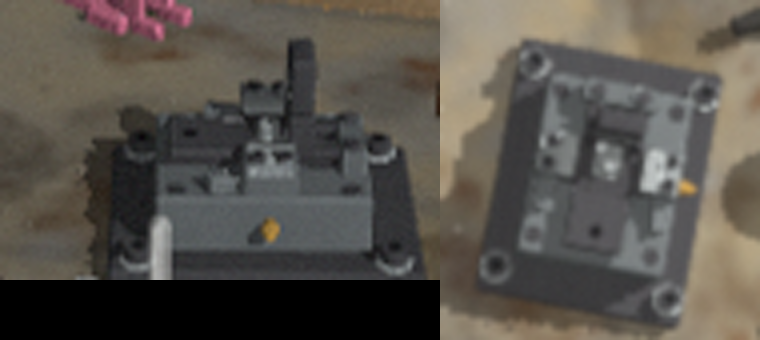

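The keeper sits level under both lips with its fork at the end stop. The stem shows in the slot at about (607,157) in the right pane, nothing is touching it, and the bench around it is undisturbed. I'm handing in.

```bash
python3 - <<'E'
from rig import manip
manip.hand_in(); print(manip.sense()["time_s"])
E
```

```text
the job is handed in; nothing more can be done
the job is handed in; nothing more can be done
```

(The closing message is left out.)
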